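Reset the tripped over-temperature cut-out

TASK

The heating bath's over-temperature cut-out has tripped. On the grey box, use the fingertips to push the sliding steel shutter to the left until it is fully open, reach into the well it uncovers, press the sunken reset key all the way down, hold it there for about a second and let it spring back, then push the shutter fully shut over that well again. Only touch and push: do not lift or shift the box, do not press the round test key in the other well, and leave the things around it where they are.

Things in the scene. Friction and masses are not known exactly. Their poses are not given: they have to be found in the camera images.
- cutout_box: Grey painted metal box on rubber feet, loose on the table, 3 kg, 90 mm (its x) by 220 mm (its y) by 50 mm high. Origin: centre of its underside; at yaw 0 its x points away from the robot, y along its length to the robot's left; yaw within 0.3 rad. Its top has two wells; a steel shutter slides along y between two rails 7 mm high at x = +-39 mm: shut it covers the reset well, open the test well
- shutter (a joint): Slide of the shutter along the box's +y: 0 = fully shut over the reset well, 0.090 = fully open (over the test well); starts at 0 to 0.012. It has about 1.5 N of friction and stays where it is left. The shutter is a steel plate 73 mm (x) by 66 mm (y), its top 4 mm above the box top
- ridge_top (a point): Centre of the top of the shutter's push ridge, 70 mm above the table. The ridge is a straight upright bar 58 mm long (box x), 8 mm thick (box y) and 16 mm high above the shutter plate, at the middle of the plate; it moves with the shutter and lies at box y = -45 mm when shut, +45 mm when open
- reset_well (a point): Centre of the mouth of the rectangular reset well, level with the box top (50 mm above the table), at box y = -45 mm; a hole 40 mm (box x) by 54 mm (box y), the key's top 16 mm down in it
- test_well (a point): Centre of the mouth of the round test well, 44 mm across, level with the box top at box y = +45 mm; its key also lies 16 mm down
- reset_key (a joint): Travel of the reset key downward: 0 = up, 0.006 = fully down on its stop. Spring: about 2 N to start, 5.4 N fully down; it springs back when let go. The key is a plain grey plastic plate 37 by 51 mm that nearly fills its well
- reset_key_top (a point): Centre of the top face of the reset key, 34 mm above the table when up, 28 mm when fully down
- test_key (a joint): Travel of the round grey test key (41 mm across) downward, 0 = up, 0.006 = fully down; same spring. Not to be pressed
- vial_1: Bystander: capped glass vial, 28 mm across, 60 mm high, loose behind the box; origin under its centre
- gasket_box: Bystander: small card box 36 x 58 x 24 mm, loose behind the box; origin under its centre
- rubber_stopper: Bystander: black rubber stopper, 31 mm across, 28 mm high, loose off the right end of the box; origin under its centre
- beaker_1: Bystander: small glass beaker, 46 mm across, 60 mm high, loose farther back; origin under its centre
- tape_roll: Bystander: roll of tape lying flat, 68 mm across, 19 mm high, loose farther back; origin under its centre
- stir_bar: Bystander: small white stirring bar, 9 x 34 x 9 mm, loose on the right near the table's front; origin under its centre

How it is judged (in metres and radians):
On the way, in this order (a step that is already met when the one before it is completed fails the run):
1. the shutter is fully open (value of joint shutter above 0.082 m), for 0.1 s.
2. a finger holds the reset key down in the open well (value of joint reset_key above 0.0045 m and value of joint shutter above 0.075 m and contact force between the fingers and cutout_box above 0.5 N), for 0.5 s.
3. the key is up again and the shutter fully shut (value of joint reset_key below 0.0015 m and value of joint shutter below 0.005 m), for 0.1 s.
At the end, for the whole second after the job is handed in: The shutter is shut to within 5 mm, both keys are up (within 1.5 mm), the box stands level and at rest within 25 mm of where it started, and each bystander is within 30 mm of where it started (all of step 3 and value of joint test_key below 0.0015 m and distance of cutout_box from where it was at the start of the episode below 0.025 m and height (world z) of cutout_box below 0.006 m and angle between cutout_box's own z axis and vertical below 0.05 rad and linear speed of cutout_box below 0.01 m/s and distance of each of vial_1, gasket_box, rubber_stopper, beaker_1, tape_roll, stir_bar from where it was at the start of the episode below 0.03 m); the robot touches nothing.
It fails at once if the test key is pressed (more than 3 mm) (value of joint test_key above 0.003 m).
It fails at once if the box is lifted, tipped or shifted more than 25 mm (height (world z) of cutout_box above 0.008 m or angle between cutout_box's own z axis and vertical above 0.1 rad or distance of cutout_box from where it was at the start of the episode above 0.025 m).
It fails at once if a bystander is lifted or moved more than 30 mm (distance of any of vial_1, gasket_box, rubber_stopper, beaker_1, tape_roll, stir_bar from where it was at the start of the episode above 0.03 m).
It also fails if it takes over 54 s, if anything falls off the work surface, if the arm or the gripper's body presses on something with over 40 N, if the wrist force passes 120 N, or if a joint passes its speed limit or range.

ROBOT

A 7-joint arm with a two-finger parallel gripper is mounted at the origin on a cart in front of the work surface, level with it; the furniture and walls round the work are solid. World frame = base frame: x ahead of the robot, y to its left, z up, the work surface at z = 0. Lengths are in mm, angles in rad, forces in N, time in s.
With the tool pointing down it reaches from about 425 to 925 mm from the base axis. Payload 6.8 kg.
Tool frame: the origin (TCP) lies at the very end of the fingers, on their centre line; the grasp point (between the pads) lies 19 mm behind it (robot.grip_point_offset is the distance from the TCP to the grasp point, in mm); z points along the fingers, y is the line along which they close (so a half turn about z gives the same grasp; the last joint's range is limited). The gripper opens to 88 mm and grips with 3 to 60 N. Pads are 20 mm wide; open, the fingers measure 115 mm over their backs; the gripper's body (75 mm by 178 mm) begins 61 mm behind the grasp point.
Start: joints at [1.219, 0.477, 0.022, 1.555, -0.011, 1.109, -0.083], TCP at [162.948, -655.054, 192.264] pointing down, gripper open.
Joint ranges: [-2.96, 2.96], [-0.34, 2.1], [-1.41, 1.46], [0.24, 2.44], [-1.37, 4.51], [0.17, 1.92], [-2.96, 2.96]. Speed limits (rad/s): [2.39, 2.39, 3.14, 3.14, 3.14, 3.14, 3.14].

INTERFACE

Orientations are given as a unit quaternion [w, x, y, z].
In Python, from bench import state, imaging, workorder, robot gives the robot as it stands.
- The arm moves only by the tool drive_tool, never from a script. Its argument "deltas" is a list of rows, each a list of 7 numbers: the turn, a rotation vector about the tool's x, y, z in degrees, then the shift along the tool's x, y, z in m, then the finger opening in m, from 0 to 0.0878. In form: [[rx, ry, rz, tx, ty, tz, gripper], ...]. A call has 1 to 5 rows; each row is the pose to reach, as a shift and turn from the pose commanded when the call began, along the tool's axes at that moment; what a row does not reach only later rows make up. A row lasts 1/12 s, in which the tool goes at most 41.7 mm and 7.16 degrees, less where a joint would pass 70% of its speed; a pose out of reach is approached as far as the arm can. A call with a gripper value outside its range is refused whole. The fingers move at their own pace and stop on an object; "squeeze" is the grip in N (left out, the last holds). Time passes only in rows, so rows that repeat a pose let the fingers close. It gives the time, the measured TCP pose, the force, the opening and the grip force at its end, in the units of the state.
- state(): the state, without advancing time (a new reading comes with each control period).
- imaging.snapshot(name): name is "side" or "top"; returns (picture, depth): 384x512x3 uint8, red, green, blue; 384x512 float32, mm along the optical axis (not along the pixel's ray), 0 where there is no reading.
- imaging.camera_info(name): a dict with "K" (3x3 intrinsics, pixels), "view" (4x4, takes a point from world to camera coordinates). Camera axes: x right, y down, z forward; pixel columns grow to the right and rows downward; lengths in mm; the calibration is good to about 2 mm. A picture is of the moment at which its call begins. camera_info takes no time and is no camera call.
- workorder.finish_job(): hands the job in; it is judged then, once.
The state is a dict: "clock": time; "joint_pos": joint angles; "dq": joint speeds; "joint_efforts": joint torques, N m; "position": TCP position; "eef_rot": TCP orientation; "ft_force": force on the tool from outside, world axes, zero at the start; "wrist_torque": the same for the moment, N m; "width": opening from 0.0 (shut) to 1.0 (fully open); "grip_force": force on a finger pad.
Only numpy, scipy, OpenCV 4.12 (cv2) and the standard library are available. Lean on these libraries where they do the work, as an engineer would, in place of code of your own. Each camera call takes 0.05 s, during which the arm holds its last target. There are 200 camera calls.

## Working session

There is one attempt and no reset: what is moved stays moved. The work goes in short steps, Python scripts to look and compute and a tool call to move; the robot and the scene stay as the last step left them, time stands still between calls to the robot, and variables do not carry over. Pictures are saved under pics/ and viewed, at most 10 in all, crops included, and the job is handed in when it is done.

Besides the shell and the picture viewer there is one more tool, called after "Request:" as name(argument=value, ...) on one line, values as JSON. drive_tool: Moves the arm, as the interface text tells. Its arguments: {"type":"object","properties":{"deltas":{"type":"array"},"squeeze":{"type":"number"}},"required":["deltas"]}

```bash
mkdir -p pics; ls; python3 - <<'E'
from bench import state, imaging
import cv2,numpy as np
s=state();print(s)
for n in("side","top"):
    p,d=imaging.snapshot(n);cv2.imwrite(f"pics/{n}0.png",p[...,::-1]);np.savez(f"pics/{n}0.npz",p=p,d=d)
    c=imaging.camera_info(n);print(n,np.round(c["K"],1).tolist(),np.round(c["view"],3).tolist())
E
```

```text
pics
{'clock': 0.0, 'joint_pos': array([ 1.21887661,  0.47779301,  0.02235264,  1.55644149, -0.01145793,
        1.10929239, -0.08307137]), 'dq': array([ 2.89079439e-04, -3.87943800e-04, -1.83712934e-03,  8.14697559e-04,
        1.11152483e-04, -1.38011948e-04,  2.82347865e-05]), 'joint_efforts': array([-3.41878758e-04, -5.82845306e+01,  1.53425049e+00, -2.72607332e+01,
       -5.43848088e-02,  1.70858199e-02,  1.39808822e-04]), 'position': array([ 162.75449477, -654.41133086,  191.29100037]), 'eef_rot': array([-8.81208853e-04,  9.92574282e-01,  1.21636666e-01, -1.97304066e-04]), 'ft_force': array([ 0.70854817,  0.91516275, -0.2934342 ]), 'wrist_torque': array([-0.03449743, -0.00063524, -0.00490166]), 'grip_force': 0.0, 'width': 0.9980192193431657}
side [[479.1, 0.0, 260.8], [0.0, 479.1, 189.8], [0.0, 0.0, 1.0]] [[-0.999, 0.029, 0.022, 536.013], [-0.009, 0.391, -0.92, 15.559], [-0.035, -0.92, -0.391, 1426.872], [0.0, 0.0, 0.0, 1.0]]
top [[435.3, 0.0, 252.8], [0.0, 435.3, 196.6], [0.0, 0.0, 1.0]] [[-0.01, -1.0, -0.005, 135.258], [-0.998, 0.01, -0.057, 560.118], [0.057, 0.004, -0.998, 1015.314], [0.0, 0.0, 0.0, 1.0]]
```

View pics/top0.png

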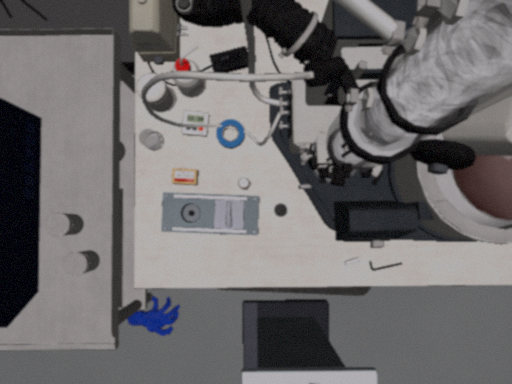

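View pics/side0.png

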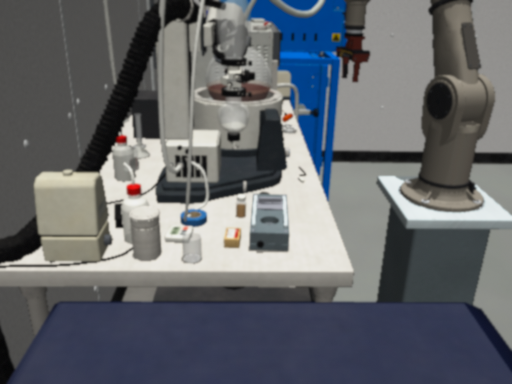

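The top view shows the box at about (210,214), with the round test well at (191,212) and the shutter and ridge at (229,214). The stopper is at (280,210), the vial at (243,183) and the gasket box at (185,177). The side view shows the box at (270,222). Next I'll measure it.

```bash
cat >h.py <<'E'
import numpy as np,cv2
from bench import imaging
def cam(n):
    c=imaging.camera_info(n);return np.array(c["K"]),np.array(c["view"])
def ray(n,uv):
    K,V=cam(n);uv=np.atleast_2d(uv).astype(float)
    d=np.c_[uv,np.ones(len(uv))]@np.linalg.inv(K).T@V[:3,:3]
    return -V[:3,:3].T@V[:3,3],d
def onplane(n,uv,z):
    o,d=ray(n,uv);return o+d*((z-o[2])/d[:,2])[:,None]
def cloud(n,d):
    v,u=np.indices(d.shape);o,r=ray(n,np.c_[u.ravel(),v.ravel()])
    return (o+r*d.ravel()[:,None]).reshape(*d.shape,3)
def proj(n,P):
    K,V=cam(n);q=(np.atleast_2d(P)@V[:3,:3].T+V[:3,3])@K.T;return q[:,:2]/q[:,2:]
E
python3 - <<'E'
from h import *
z=np.load("pics/top0.npz");p,d=z["p"],z["d"];C=cloud("top",d)
roi=np.zeros(d.shape,bool);roi[185:245,150:270]=1
for lo,hi in((35,90),(62,85)):
    m=(roi&(C[...,2]>lo)&(C[...,2]<hi)&(d>0)).astype(np.uint8)
    cs=max(cv2.findContours(m,0,2)[0],key=cv2.contourArea)
    print(lo,m.sum(),cv2.minAreaRect(cs),np.median(C[m>0],0))
    bp=cv2.boxPoints(cv2.minAreaRect(cs));print(onplane("top",bp,50 if lo<50 else 70).round(1).tolist())
print(C[214,155:270:3,2].round(0).tolist())
im=cv2.resize(p[180:250,145:295],None,fx=5,fy=5,interpolation=cv2.INTER_CUBIC)
cv2.imwrite("pics/crop1.png",im[...,::-1])
s=np.load("pics/side0.npz");cs=cloud("side",s["d"])
q=s["p"][180:260,215:305];cv2.imwrite("pics/crop2.png",cv2.resize(q,None,fx=7,fy=7,interpolation=cv2.INTER_CUBIC)[...,::-1])
E
```

```text
35 3637 ((209.39364624023438, 213.26515197753906), (96.19810485839844, 39.317081451416016), 2.2025980949401855) [522.15122564 223.06998312  51.81666364]
[[482.7, 340.8, 50.0], [572.6, 337.5, 50.0], [561.9, 117.0, 50.0], [472.2, 121.4, 50.0]]
62 101 ((228.0, 213.5), (25.0, 4.0), 90.0) [521.97569656 185.20494705  69.69670389]
[[549.0, 189.6, 70.0], [548.9, 180.6, 70.0], [492.9, 181.0, 70.0], [493.0, 189.9, 70.0]]
[1.0, 0.0, 0.0, 53.0, 45.0, 54.0, 50.0, 49.0, 51.0, 25.0, 32.0, 34.0, 34.0, 36.0, 33.0, 48.0, 47.0, 49.0, 48.0, 54.0, 55.0, 57.0, 54.0, 56.0, 69.0, 58.0, 57.0, 54.0, 55.0, 54.0, 48.0, 52.0, 48.0, 48.0, 54.0, -1.0, -1.0, 0.0, -2.0]
```

View pics/crop1.png

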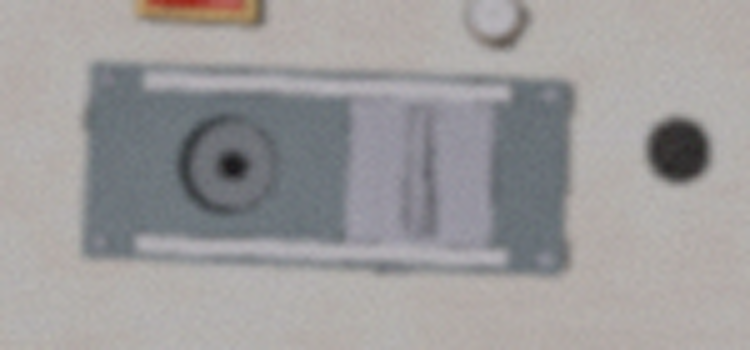

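View pics/crop2.png

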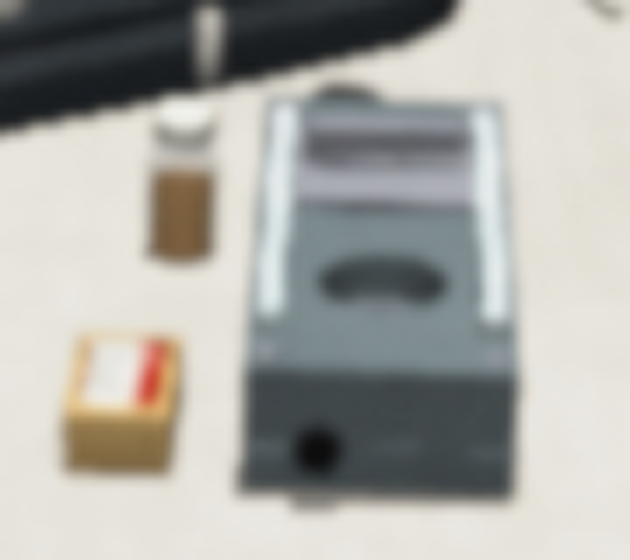

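The crops show the box at its stated size (about 90 × 220), with the shutter shut and the ridge under u≈228 in the top view. The test well is round and open. Next I'll check the ridge and box in the side view, and the obstacle heights along the arm's path.

```bash
python3 - <<'E'
from h import *
z=np.load("pics/top0.npz");T=cloud("top",z["d"]);s=np.load("pics/side0.npz");S=cloud("side",s["d"])
for nm,X,D in(("top",T,z["d"]),("side",S,s["d"])):
    ok=(D>0)&(abs(X[...,0]-522)<36)&(X[...,1]>125)&(X[...,1]<220)&(X[...,2]>64)&(X[...,2]<76)
    print(nm,"ridge",ok.sum(),X[ok].mean(0).round(1), np.percentile(X[ok],[2,98],axis=0).round(1).tolist())
    b=(D>0)&(abs(X[...,0]-522)<60)&(abs(X[...,1]-229)<130)&(X[...,2]>44)&(X[...,2]<60)
    print(" boxtop",b.sum(),np.median(X[b],0).round(1),np.percentile(X[b],[1,99],axis=0).round(1).tolist())
# rail ends in the two views (centre of bright rail blobs) -> box centre & yaw
for nm,P,D in(("top",z["p"],0),("side",s["p"],0)):
    r=np.zeros(P.shape[:2],np.uint8)
    if nm=="top": r[190:238,160:262]=1
    else: r[190:232,250:292]=1
    m=((P.min(2)>(195 if nm=="top" else 200))&(r>0)).astype(np.uint8)
    n,_,st,c=cv2.connectedComponentsWithStats(m)
    for i in range(1,n):
        if st[i,4]>25: print(nm,st[i].tolist(),onplane(nm,c[i],57).round(1).tolist())
# height map
A=np.concatenate([T[z["d"]>0],S[s["d"]>0]])
print("max z; rows y from -700, cols x from 200 step 50")
for y in range(-700,450,50):
    r=[]
    for x in range(200,800,50):
        k=A[(A[:,0]>=x)&(A[:,0]<x+50)&(A[:,1]>=y)&(A[:,1]<y+50)]
        r.append(int(np.percentile(k[:,2],99.5)) if len(k)>5 else -999)
    print(y,r)
E
```

```text
top ridge 95 [520.5 185.2  69.7] [[493.0, 180.7, 64.8], [547.1, 190.1, 74.2]]
 boxtop 3350 [521.6 223.3  51.8] [[476.5, 120.4, 46.5], [569.1, 337.3, 59.3]]
side ridge 75 [522.5 185.8  68.2] [[494.6, 180.6, 64.3], [550.2, 190.0, 72.2]]
 boxtop 1339 [524.8 251.   51.3] [[478.4, 118.6, 44.9], [571.1, 338.6, 59.5]]
side [265, 190, 27, 42, 316] [[481.3, 197.1, 57.0]]
side [250, 193, 3, 26, 41] [[569.4, 193.4, 57.0]]
side [252, 195, 5, 29, 77] [[561.1, 228.2, 57.0]]
max z; rows y from -700, cols x from 200 step 50
-700 [519, -999, -999, 18, 20, -999, -999, -999, -999, -999, -999, -999]
-650 [520, -999, -999, 18, 18, -999, -999, -999, -999, -999, -999, -999]
-600 [-864, -999, -999, 4, 4, -999, -999, -999, -999, -999, -999, -999]
-550 [-873, -999, -999, 4, 4, -999, -999, -999, -999, -999, -999, -999]
-500 [-869, -999, 2, 5, 5, -999, -999, -999, -999, -999, -999, -999]
-450 [-869, -999, 2, 4, 4, 223, 210, -999, -999, -999, 225, -999]
-400 [-862, -999, 2, 4, 206, 225, 360, -999, -999, -999, 286, 225]
-350 [-862, -999, 2, 4, 4, 272, 357, 375, -999, 344, 331, 226]
-300 [-861, -999, 3, 4, 4, 226, 339, 358, 358, 332, 300, 225]
-250 [-860, -999, 2, 5, 5, 226, 225, 487, 331, 501, 226, -999]
-200 [-861, -999, 4, 6, 91, 212, 216, 496, 513, 511, -999, -999]
-150 [-862, -999, 2, 5, 96, 211, 212, 460, 461, 474, -999, -999]
-100 [-864, -999, 2, 5, 11, 211, 211, 571, 421, 479, 516, 515]
-50 [-861, -999, 1, 4, 4, 32, 47, 833, 525, 554, 515, 515]
0 [-861, -999, 2, 4, 4, 4, 4, 843, 845, 568, 533, 515]
50 [-862, -999, 4, 4, 4, 4, 30, 4, 775, 604, 539, 538]
100 [-862, -999, 3, 5, 4, 56, 54, 61, 618, 617, 530, 544]
150 [-857, -999, 2, 5, 4, 71, 72, 62, 616, 615, 590, 569]
200 [-860, -999, 5, 4, 4, 60, 58, 60, 5, 596, 593, 19]
250 [-861, -999, 3, 5, 5, 60, 54, 60, 28, 526, 172, 21]
300 [-868, -999, 3, 4, 4, 59, 54, 58, 27, 364, 303, 109]
350 [-866, -999, 2, 5, 4, 4, 4, 4, 4, 62, 61, 109]
400 [-866, -999, 2, 4, 4, 4, 4, 4, 3, 3, 4, 3]
```

The two views agree on the ridge at (521.5, 185.5, 69) and the box centre at about (523, 229), yaw about -0.045. I'll raise the tool, line its axes up with the box and close the fingers.

Request:
drive_tool(deltas=[[0, 0, 5.5, 0, 0, -0.03, 0], [0, 0, 11, 0, 0, -0.06, 0], [0, 0, 16.5, 0, 0, -0.065, 0], [0, 0, 16.5, 0, 0, -0.065, 0], [0, 0, 16.5, 0, 0, -0.065, 0]], squeeze=5)

```text
clock: 0.52
position: [163.0, -654.7, 256.7]
eef_rot: [-0.0, 1.0, -0.021, -0.0]
ft_force: [0.0, 0.7, -0.6]
width: 0.66
grip_force: 0.0
```

Request:
drive_tool(deltas=[[0, 0, 0, 0.0165, -0.036, 0, 0], [0, 0, 0, 0.033, -0.072, 0, 0], [0, 0, 0, 0.05, -0.109, 0, 0], [0, 0, 0, 0.066, -0.145, 0, 0], [0, 0, 0, 0.083, -0.182, 0, 0]])

```text
clock: 0.93
position: [253.6, -474.2, 255.3]
eef_rot: [-0.001, 1.0, -0.021, -0.001]
ft_force: [0.3, 0.7, 0.2]
width: 0.279
grip_force: 0.0
```

Request:
drive_tool(deltas=[[0, 0, 0, 0.0165, -0.036, 0, 0], [0, 0, 0, 0.033, -0.072, 0, 0], [0, 0, 0, 0.05, -0.109, 0, 0], [0, 0, 0, 0.069, -0.15, 0, 0], [0, 0, 0, 0.069, -0.15, 0, 0]])

```text
clock: 1.35
position: [332.4, -322.6, 255.9]
eef_rot: [-0.002, 1.0, -0.016, -0.001]
ft_force: [0.9, -0.3, 0.4]
width: 0.006
grip_force: 0.0
```

Request:
drive_tool(deltas=[[0, 0, 0, 0.013, -0.037, 0, 0], [0, 0, 0, 0.027, -0.074, 0, 0], [0, 0, 0, 0.04, -0.111, 0, 0], [0, 0, 0, 0.053, -0.148, 0, 0], [0, 0, 0, 0.066, -0.185, 0, 0]])

```text
clock: 1.77
position: [402.8, -146.3, 255.9]
eef_rot: [-0.0, 1.0, -0.021, -0.001]
ft_force: [0.4, -0.9, -0.2]
width: 0.007
grip_force: 0.0
```

Request:
drive_tool(deltas=[[0, 0, 0, 0.013, -0.037, 0, 0], [0, 0, 0, 0.03, -0.08, 0, 0], [0, 0, 0, 0.036, -0.12, 0, 0], [0, 0, 0, 0.041, -0.16, 0, 0], [0, 0, 0, 0.041, -0.16, 0, 0]])

```text
clock: 2.18
position: [451.5, 17.9, 256.4]
eef_rot: [-0.002, 1.0, -0.015, -0.001]
ft_force: [-0.4, 1.3, -0.4]
width: 0.005
grip_force: 0.0
```

Request:
drive_tool(deltas=[[0, 0, 0, 0.01, -0.036, 0, 0], [0, 0, 0, 0.025, -0.072, 0, 0], [0, 0, 0, 0.042, -0.106, 0.01, 0], [0, 0, 0, 0.062, -0.137, 0.02, 0], [0, 0, 0, 0.062, -0.137, 0.04, 0]])

```text
clock: 2.6
position: [522.1, 151.1, 217.2]
eef_rot: [-0.003, 1.0, -0.017, 0.001]
ft_force: [0.4, 0.3, -0.0]
width: 0.005
grip_force: 0.0
```

Request:
drive_tool(deltas=[[0, 0, 0, 0, 0, 0.03, 0], [0, 0, 0, 0, 0, 0.06, 0], [0, 0, 0, 0, 0, 0.09, 0], [0, 0, 0, 0, 0, 0.09, 0], [0, 0, 0, 0, 0, 0.09, 0]])

```text
clock: 3.02
position: [517.7, 143.1, 125.5]
eef_rot: [0.001, 1.0, -0.021, -0.003]
ft_force: [0.8, -0.0, 0.3]
width: 0.009
grip_force: 0.0
```

```bash
cat >b.py <<'E'
import numpy as np
from bench import state
s=state();p=np.array(s["position"]);w,x,y,z=s["eef_rot"]
ex=np.array([.999,-.045]);ey=np.array([.045,.999]);r=p[:2]-[523,229]
print("box x,y,z",(r@ex).round(1),(r@ey).round(1),p[2].round(1),"yaw",round(2*np.arctan2(y,x),4),"tilt",round(2*np.hypot(w,z),4),"F",s["ft_force"].round(1),p.round(1))
E
python3 b.py; python3 - <<'E'
from h import *
for n in("top","side"):
    p,d=imaging.snapshot(n);a=p[170:250,150:290] if n=="top" else p[140:260,200:320]
    cv2.imwrite(f"pics/{n}1.png",cv2.resize(a,None,fx=5,fy=5,interpolation=cv2.INTER_CUBIC)[:600,:,::-1])
E
```

```text
box x,y,z -1.4 -86.0 125.5 yaw -0.0421 tilt 0.0053 F [ 0.8 -0.   0.3] [517.7 143.1 125.5]
```

View pics/side1.png

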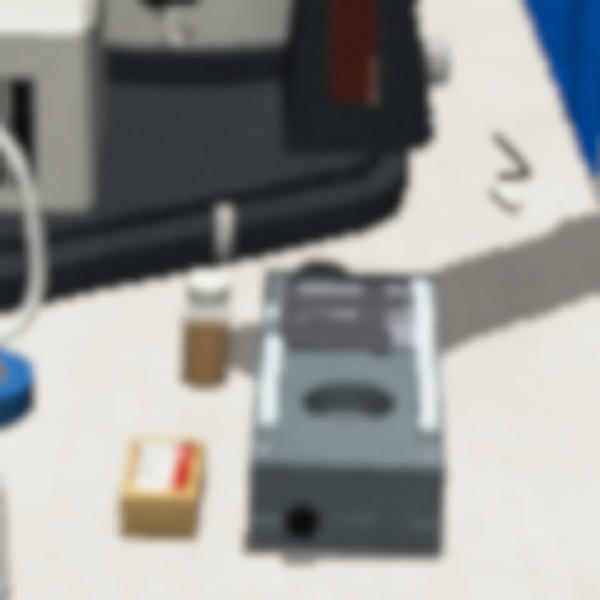

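The side crop shows the shutter shaded, and the box, vial and gasket box undisturbed, but I can't see the gripper. I'll check where it should project.

```bash
python3 - <<'E'
from h import *
print(proj("side",[[518,143,125],[523,229,50],[518,143,205]]).round(0),proj("top",[[518,143,125]]).round(0))
p,d=imaging.snapshot("side");t,d2=imaging.snapshot("top")
cv2.imwrite("pics/both2.png",np.hstack([cv2.resize(p,(400,300)),cv2.resize(t,(400,300))])[...,::-1])
E
python3 b.py
```

```text
[[271. 171.]
 [269. 212.]
 [272. 141.]] [[246. 214.]]
box x,y,z 1.7 -84.6 129.1 yaw -0.0438 tilt 0.0031 F [ 0.4  0.1 -0.1] [520.9 144.4 129.1]
```

View pics/both2.png

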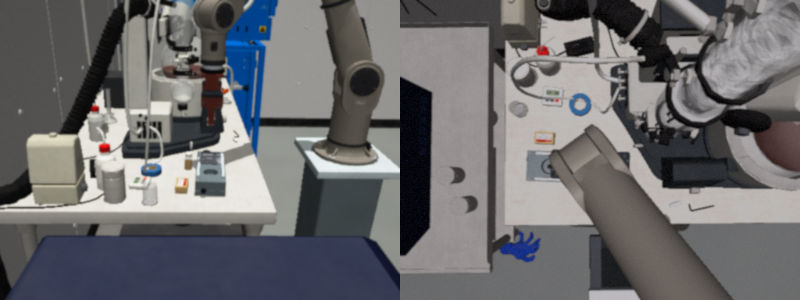

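The gripper is visible: dark red at (211,100) in the left panel, with its tip where the projection puts it. The position readings scatter by a few mm, so I'll average several.

```bash
cat >b.py <<'E'
import numpy as np,sys
from bench import state,imaging
R=[]
for i in range(int(sys.argv[1])):
    s=state();w,x,y,z=s["eef_rot"];R.append([*s["position"],2*np.arctan2(y,x),*s["ft_force"]]);imaging.snapshot("side")
R=np.array(R);m=R.mean(0);ex=np.array([.999,-.045]);ey=np.array([.045,.999]);r=m[:2]-[523,229]
print("box x,y,z",(r@ex).round(1),(r@ey).round(1),m[2].round(1),"yaw",m[3].round(3),"F",m[4:].round(1),"std",R.std(0).round(2),s["clock"])
E
python3 b.py 8
```

```text
box x,y,z 1.2 -84.9 128.4 yaw -0.044 F [ 0.   0.2 -0.1] std [0.39 0.14 0.52 0.   0.51 0.2  0.51] 3.5667
```

Once settled, the readings are good to about 0.5 mm. I'll descend to z≈60 behind the ridge, then push.

Request:
drive_tool(deltas=[[0, 0, 0, -0.001, 0, 0.025, 0], [0, 0, 0, -0.001, 0, 0.05, 0], [0, 0, 0, -0.001, 0, 0.062, 0], [0, 0, 0, -0.001, 0, 0.068, 0], [0, 0, 0, -0.001, 0, 0.068, 0]])

```text
clock: 4.03
position: [517.8, 143.8, 58.2]
eef_rot: [0.0, 1.0, -0.022, -0.001]
ft_force: [-0.1, 0.4, 0.4]
width: 0.009
grip_force: 0.0
```

```bash
python3 b.py 3
```

```text
box x,y,z -0.7 -85.0 59.1 yaw -0.044 F [-0.   0.5  0.5] std [0.54 0.24 0.7  0.   0.22 0.51 0.22] 4.1333
```

Request:
drive_tool(deltas=[[0, 0, 0, 0, -0.008, 0, 0], [0, 0, 0, 0, -0.016, 0, 0], [0, 0, 0, 0, -0.024, 0, 0], [0, 0, 0, 0, -0.033, 0, 0], [0, 0, 0, 0, -0.043, 0, 0]])

```text
clock: 4.6
position: [520.6, 188.2, 59.5]
eef_rot: [-0.0, 1.0, -0.022, 0.0]
ft_force: [-0.1, 0.6, -0.2]
width: 0.004
grip_force: 0.0
```

Request:
drive_tool(deltas=[[0, 0, 0, 0, -0.01, 0, 0], [0, 0, 0, 0, -0.02, 0, 0], [0, 0, 0, 0, -0.03, 0, 0], [0, 0, 0, 0, -0.04, 0, 0], [0, 0, 0, 0, -0.05, 0, 0]])

```text
clock: 5.02
position: [522.7, 238.1, 59.2]
eef_rot: [-0.0, 1.0, -0.022, -0.0]
ft_force: [0.8, -0.1, -0.9]
width: 0.006
grip_force: 0.0
```

```bash
python3 b.py 3
```

```text
box x,y,z -0.9 10.4 59.4 yaw -0.042 F [0.4 0.6 0. ] std [0.08 1.09 0.13 0.   0.36 0.8  0.86] 5.1167
```

Request:
drive_tool(deltas=[[0, 0, 0, 0, -0.004, 0, 0], [0, 0, 0, 0, -0.008, 0, 0], [0, 0, 0, 0, -0.011, 0, 0], [0, 0, 0, 0, -0.013, 0, 0], [0, 0, 0, 0, -0.014, 0, 0]])

```text
clock: 5.58
position: [523.4, 251.2, 59.3]
eef_rot: [-0.0, 1.0, -0.022, 0.0]
ft_force: [0.1, 0.7, -0.8]
width: 0.004
grip_force: 0.0
```

```bash
python3 b.py 3; python3 - <<'E'
from h import *
p,d=imaging.snapshot("side");X=cloud("side",d)
ok=(d>0)&(abs(X[...,0]-523)<36)&(X[...,1]>150)&(X[...,1]<330)&(X[...,2]>63)&(X[...,2]<74)
print(ok.sum(),np.percentile(X[ok],[2,50,98],axis=0).round(1).tolist())
a=p[140:260,200:340];cv2.imwrite("pics/s3.png",cv2.resize(a,None,fx=5,fy=5,interpolation=cv2.INTER_CUBIC)[...,::-1])
E
```

```text
box x,y,z -0.7 22.1 59.3 yaw -0.044 F [ 0.6  0.6 -0.6] std [0.01 0.11 0.02 0.   0.42 0.24 0.41] 5.6833
51 [[494.5, 179.7, 63.1], [535.1, 185.2, 67.7], [550.2, 189.9, 71.4]]
```

View pics/s3.png

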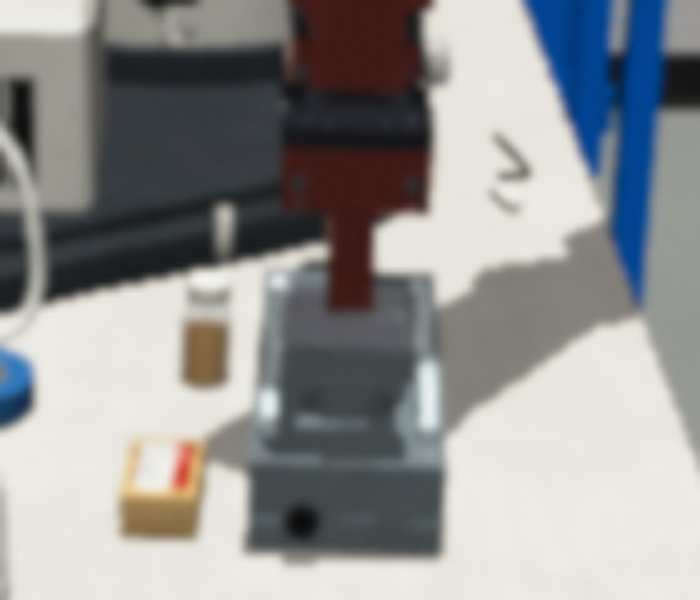

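The shutter has not moved: the ridge is still at y≈185. The finger's lower end appears at about (270,202), higher than a TCP at z=59 should. I'll measure the real fingertip from depth.

```bash
python3 - <<'E'
from h import *
print(proj("side",[[523,251,59],[523,265,59],[523,251,89]]).round(1).tolist())
p,d=imaging.snapshot("side");X=cloud("side",d)
for v in range(178,214,2): print(v,p[v,270].tolist(),X[v,270].round(0).tolist(),X[v,266].round(0).tolist())
p,d=imaging.snapshot("top");X=cloud("top",d)
m=(p[...,0].astype(int)>p[...,2]*1.6)&(X[...,2]>30)&(X[...,2]<400)&(d>0)&(abs(X[...,1]-230)<150)
m[:185]=0
print(m.sum(),X[m].mean(0) if m.any() else 0)
E
```

```text
[[269.9, 212.5], [270.1, 215.1], [270.2, 201.2]]
178 [63, 26, 22] [530.0, 332.0, 180.0] [539.0, 330.0, 180.0]
180 [62, 26, 21] [530.0, 331.0, 175.0] [539.0, 332.0, 176.0]
182 [59, 25, 20] [530.0, 330.0, 171.0] [535.0, 266.0, 145.0]
184 [59, 25, 20] [526.0, 264.0, 139.0] [535.0, 263.0, 138.0]
186 [60, 25, 20] [525.0, 261.0, 132.0] [535.0, 265.0, 134.0]
188 [60, 25, 20] [525.0, 257.0, 126.0] [535.0, 262.0, 127.0]
190 [60, 26, 20] [525.0, 262.0, 123.0] [534.0, 257.0, 120.0]
192 [60, 25, 20] [525.0, 260.0, 117.0] [534.0, 260.0, 117.0]
194 [61, 25, 20] [525.0, 260.0, 111.0] [534.0, 260.0, 112.0]
196 [61, 25, 19] [524.0, 257.0, 105.0] [534.0, 259.0, 106.0]
198 [61, 26, 20] [524.0, 262.0, 102.0] [534.0, 259.0, 101.0]
200 [63, 28, 24] [524.0, 258.0, 95.0] [533.0, 257.0, 95.0]
202 [75, 63, 64] [520.0, 187.0, 58.0] [530.0, 188.0, 58.0]
204 [89, 90, 94] [520.0, 196.0, 56.0] [530.0, 191.0, 54.0]
206 [91, 92, 97] [520.0, 204.0, 55.0] [530.0, 202.0, 53.0]
208 [87, 89, 94] [521.0, 214.0, 54.0] [531.0, 213.0, 53.0]
210 [70, 75, 79] [521.0, 218.0, 50.0] [531.0, 218.0, 50.0]
212 [65, 73, 75] [522.0, 232.0, 52.0] [531.0, 230.0, 50.0]
0 0
```

The real fingertip is at z≈92 while the state reports 59, so the fingers passed over the ridge without touching it. The offset is about +33 mm. x agrees with the state to about 1 mm. I'll back off, descend by that amount and recheck in the side view.

Request:
drive_tool(deltas=[[0, 0, 0, 0, 0.025, 0, 0], [0, 0, 0, 0, 0.05, 0, 0], [0, 0, 0, 0, 0.075, 0, 0], [0, 0, 0, 0, 0.1, 0, 0], [0, 0, 0, 0, 0.107, 0, 0]])

```text
clock: 6.3
position: [518.4, 139.0, 58.8]
eef_rot: [0.002, 1.0, -0.024, -0.0]
ft_force: [0.2, -0.3, -0.9]
width: 0.009
grip_force: 0.0
```

Request:
drive_tool(deltas=[[0, 0, 0, 0, 0, 0, 0], [0, 0, 0, 0, 0, 0.008, 0], [0, 0, 0, 0, 0, 0.016, 0], [0, 0, 0, 0, 0, 0.024, 0], [0, 0, 0, 0, 0, 0.029, 0]])

```text
clock: 6.72
position: [517.7, 145.3, 28.7]
eef_rot: [-0.0, 1.0, -0.021, -0.001]
ft_force: [-1.0, -0.2, 0.2]
width: 0.007
grip_force: 0.0
```

```bash
cat >tip.py <<'E'
from h import *
# finger (red-brown) lowest row and the box/ridge in the side view
p,d=imaging.snapshot("side");X=cloud("side",d);q=p.astype(int)
m=(q[...,0]>q[...,2]*1.8)&(q[...,0]>30)&(d>0)&(X[...,1]>80)&(X[...,1]<345)&(abs(X[...,0]-523)<40)
f=m&(X[...,2]<150);v,u=np.nonzero(f)
print("finger px",f.sum(),"vmax",v.max(),"u",np.percentile(u,[3,97]),"front y",np.median(X[f][:,1]).round(1),"x",np.percentile(X[f][:,0],[3,97]).round(1),"zmin",X[f][:,2].min().round(1))
ok=~m&(d>0)&(abs(X[...,0]-523)<34)&(X[...,1]>150)&(X[...,1]<330)&(X[...,2]>63)&(X[...,2]<74)
print("ridge",ok.sum(),np.median(X[ok],0).round(1))
E
python3 b.py 3; python3 tip.py
```

```text
box x,y,z -1.8 -84.2 28.5 yaw -0.042 F [-0.6  0.1 -0. ] std [0.21 0.25 0.31 0.   0.68 0.34 0.76] 6.8167
finger px 176 vmax 194 u [261.25 278.  ] front y 156.7 x [504.8 544.8] zmin 63.9
ridge 92 [522.4 185.9  68. ]
```

Request:
drive_tool(deltas=[[0, 0, 0, 0.001, -0.008, 0.001, 0], [0, 0, 0, 0.001, -0.016, 0.001, 0], [0, 0, 0, 0.001, -0.023, 0.001, 0], [0, 0, 0, 0.001, -0.03, 0.001, 0], [0, 0, 0, 0.001, -0.038, 0.001, 0]])

```text
clock: 7.33
position: [521.6, 182.4, 29.5]
eef_rot: [0.0, 1.0, -0.022, 0.0]
ft_force: [0.3, -2.6, 1.4]
width: 0.007
grip_force: 1.0
```

```bash
python3 b.py 3; python3 tip.py
```

```text
box x,y,z 0.5 -45.4 29.6 yaw -0.043 F [ 0.3 -1.1  0.7] std [0.08 0.95 0.05 0.   0.48 1.04 0.62] 7.4333
finger px 164 vmax 197 u [259.78 277.11] front y 196.0 x [509.2 549.4] zmin 73.2
ridge 102 [523.  200.1  68.9]
```

The shutter is now moving, with the ridge at y=200. I'll carry on pushing.

Request:
drive_tool(deltas=[[0, 0, 0, 0, -0.008, 0, 0], [0, 0, 0, 0, -0.016, 0, 0], [0, 0, 0, 0, -0.024, 0, 0], [0, 0, 0, 0, -0.032, 0, 0], [0, 0, 0, 0, -0.04, 0, 0]])

```text
clock: 7.95
position: [523.0, 222.7, 29.1]
eef_rot: [0.0, 1.0, -0.022, -0.0]
ft_force: [0.8, -1.8, -1.0]
width: 0.007
grip_force: 0.9
```

Request:
drive_tool(deltas=[[0, 0, 0, 0, -0.007, 0, 0], [0, 0, 0, 0, -0.014, 0, 0], [0, 0, 0, 0, -0.021, 0, 0], [0, 0, 0, 0, -0.026, 0, 0], [0, 0, 0, 0, -0.03, 0, 0]])

```text
clock: 8.37
position: [524.4, 252.7, 29.3]
eef_rot: [-0.0, 1.0, -0.022, 0.0]
ft_force: [0.5, -2.0, -1.3]
width: 0.009
grip_force: 0.8
```

```bash
python3 b.py 3; python3 tip.py
```

```text
box x,y,z 0.2 24.2 29.4 yaw -0.043 F [ 0.1 -0.9 -0.8] std [0.05 0.35 0.05 0.   0.29 0.77 0.63] 8.4667
finger px 185 vmax 209 u [260.52 279.  ] front y 265.1 x [509.3 549.7] zmin 71.1
ridge 114 [526.2 268.9  68.8]
```

Request:
drive_tool(deltas=[[0, 0, 0, 0, -0.001, 0, 0], [0, 0, 0, 0, -0.002, 0, 0], [0, 0, 0, 0, -0.003, 0, 0], [0, 0, 0, 0, -0.004, 0, 0], [0, 0, 0, 0, -0.004, 0, 0]])

```text
clock: 8.98
position: [524.6, 255.7, 29.3]
eef_rot: [0.0, 1.0, -0.022, 0.0]
ft_force: [0.3, -1.9, 1.2]
width: 0.005
grip_force: 0.6
```

```bash
python3 b.py 4; python3 tip.py
```

```text
box x,y,z 0.4 26.8 29.3 yaw -0.044 F [ 0.1 -1.4  1. ] std [0.01 0.01 0.01 0.   0.42 0.55 0.37] 9.1333
finger px 186 vmax 210 u [261.55 279.45] front y 267.5 x [508.6 547.6] zmin 70.9
ridge 106 [526.5 271.3  68.7]
```

Request:
drive_tool(deltas=[[0, 0, 0, 0, -0.001, 0, 0], [0, 0, 0, 0, -0.002, 0, 0], [0, 0, 0, 0, -0.003, 0, 0], [0, 0, 0, 0, -0.004, 0, 0], [0, 0, 0, 0, -0.004, 0, 0]])

```text
clock: 9.65
position: [524.7, 258.3, 29.2]
eef_rot: [0.001, 1.0, -0.022, -0.0]
ft_force: [-1.3, -4.8, 3.8]
width: 0.008
grip_force: 2.7
```

```bash
python3 b.py 4; python3 tip.py
```

```text
box x,y,z 0.4 29.4 29.2 yaw -0.045 F [-1.1 -5.1  4.3] std [0.01 0.03 0.01 0.   0.42 0.42 0.43] 9.8
finger px 190 vmax 210 u [260.   280.33] front y 271.5 x [506.8 551. ] zmin 72.6
ridge 107 [524.1 274.   68.5]
```

Force is 5 N at the stop and the ridge is at +45 mm, so the shutter is fully open. I'll back off, lift, move over the reset well and look.

Request:
drive_tool(deltas=[[0, 0, 0, 0, 0.01, 0, 0], [0, 0, 0, 0, 0.02, -0.015, 0], [0, 0, 0, 0, 0.045, -0.02, 0], [0, 0, 0, 0, 0.065, -0.02, 0], [0, 0, 0, 0, 0.076, -0.02, 0]])

```text
clock: 10.32
position: [521.6, 181.5, 49.4]
eef_rot: [0.0, 1.0, -0.023, 0.0]
ft_force: [-0.4, -0.6, -0.3]
width: 0.004
grip_force: 0.0
```

```bash
python3 b.py 5; python3 tip.py;python3 - <<'E'
from h import *
p,d=imaging.snapshot("side")
a=p[140:260,200:340];cv2.imwrite("pics/s4.png",cv2.resize(a,None,fx=5,fy=5,interpolation=cv2.INTER_CUBIC)[...,::-1])
E
```

```text
box x,y,z 0.6 -46.8 49.2 yaw -0.046 F [ 0.2 -0.3 -0.1] std [0.07 1.86 0.17 0.   0.54 1.09 0.43] 10.5167
finger px 132 vmax 193 u [265. 273.] front y 195.4 x [514.6 533.8] zmin 83.4
ridge 96 [526.4 274.6  68.4]
```

View pics/s4.png

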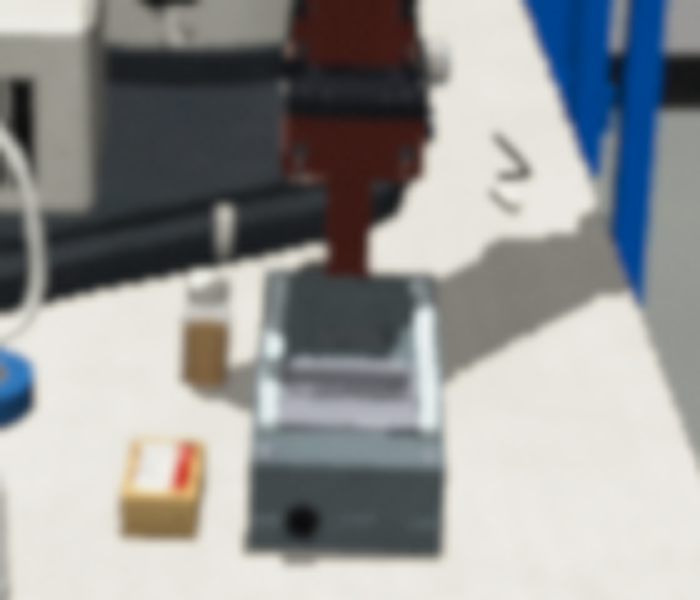

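The shutter is fully open (crop ridge at (350,370)), and the finger at (348,272) is centred over the reset well. Descending into the well.

Request:
drive_tool(deltas=[[0, 0, 0, -0.001, -0.001, 0.01, 0], [0, 0, 0, -0.001, -0.001, 0.02, 0], [0, 0, 0, -0.001, -0.001, 0.03, 0], [0, 0, 0, -0.001, -0.001, 0.036, 0], [0, 0, 0, -0.001, -0.001, 0.042, 0]])

```text
clock: 11.08
position: [519.8, 184.9, 5.8]
eef_rot: [0.0, 1.0, -0.022, -0.001]
ft_force: [-0.1, -0.8, -0.0]
width: 0.005
grip_force: 0.0
```

```bash
python3 b.py 4
```

```text
box x,y,z -1.4 -44.4 5.8 yaw -0.044 F [ 0.3 -0.5 -0.2] std [0.26 0.11 0.52 0.   0.43 0.52 0.26] 11.2333
```

Clear so far. Now small steps down until the force rises.

Request:
drive_tool(deltas=[[0, 0, 0, 0, 0, 0.002, 0], [0, 0, 0, 0, 0, 0.004, 0], [0, 0, 0, 0, 0, 0.006, 0], [0, 0, 0, 0, 0, 0.007, 0], [0, 0, 0, 0, 0, 0.007, 0]])

```text
clock: 11.7
position: [520.9, 185.1, 0.5]
eef_rot: [-0.0, 1.0, -0.022, 0.0]
ft_force: [0.1, -0.4, 4.8]
width: 0.005
grip_force: 1.8
```

```bash
python3 b.py 4
```

```text
box x,y,z -0.1 -43.9 0.6 yaw -0.044 F [0.4 0.2 3.9] std [0.02 0.01 0.04 0.   0.47 0.7  0.55] 11.85
```

Request:
drive_tool(deltas=[[0, 0, 0, 0, 0, 0.001, 0], [0, 0, 0, 0, 0, 0.002, 0], [0, 0, 0, 0, 0, 0.003, 0], [0, 0, 0, 0, 0, 0.004, 0], [0, 0, 0, 0, 0, 0.004, 0]])

```text
clock: 12.32
position: [521.0, 185.2, -2.3]
eef_rot: [0.0, 1.0, -0.022, 0.001]
ft_force: [-2.6, -1.8, 19.3]
width: 0.004
grip_force: 9.2
```

```bash
python3 b.py 4
```

```text
box x,y,z -0.0 -43.9 -2.3 yaw -0.044 F [-2.4 -1.9 18.9] std [0.02 0.02 0.01 0.   0.23 0.16 0.42] 12.4667
```

The force of 19 N shows the key is on its stop. I'll hold for about a second.

Request:
drive_tool(deltas=[[0, 0, 0, 0, 0, -0.001, 0], [0, 0, 0, 0, 0, -0.001, 0], [0, 0, 0, 0, 0, -0.001, 0], [0, 0, 0, 0, 0, -0.001, 0], [0, 0, 0, 0, 0, -0.001, 0]])

```text
clock: 12.93
position: [520.9, 185.2, -2.1]
eef_rot: [-0.0, 1.0, -0.022, 0.001]
ft_force: [-0.4, -1.4, 9.6]
width: 0.005
grip_force: 4.9
```

Request:
drive_tool(deltas=[[0, 0, 0, 0, 0, 0, 0], [0, 0, 0, 0, 0, 0, 0], [0, 0, 0, 0, 0, 0, 0], [0, 0, 0, 0, 0, 0, 0]])

```text
clock: 13.27
position: [521.0, 185.2, -2.1]
eef_rot: [-0.0, 1.0, -0.022, 0.001]
ft_force: [-0.5, -1.1, 9.9]
width: 0.006
grip_force: 4.9
```

Request:
drive_tool(deltas=[[0, 0, 0, 0, 0, -0.01, 0], [0, 0, 0, 0, 0, -0.03, 0], [0, 0, 0, 0, 0, -0.06, 0], [0, 0, 0, 0, 0, -0.072, 0], [0, 0, 0, 0, 0, -0.072, 0]])

```text
clock: 13.68
position: [521.8, 185.7, 71.8]
eef_rot: [-0.001, 1.0, -0.022, 0.002]
ft_force: [0.3, 0.8, -0.9]
width: 0.007
grip_force: 0.0
```

```bash
python3 b.py 5; python3 tip.py
```

```text
box x,y,z -0.7 -44.3 69.4 yaw -0.044 F [-0.1 -0.3 -0.3] std [0.93 0.55 1.43 0.   0.54 0.63 0.5 ] 13.8833
finger px 134 vmax 186 u [266. 274.] front y 193.8 x [512.2 531.2] zmin 102.3
ridge 95 [526.2 273.9  68.3]
```

The key has been released. Now over the ridge to its far side.

Request:
drive_tool(deltas=[[0, 0, 0, 0.001, -0.03, 0, 0], [0, 0, 0, 0.001, -0.06, 0, 0], [0, 0, 0, 0.001, -0.09, 0, 0], [0, 0, 0, 0.001, -0.12, 0, 0], [0, 0, 0, 0.001, -0.124, 0, 0]])

```text
clock: 14.4
position: [525.0, 315.7, 68.8]
eef_rot: [-0.002, 1.0, -0.019, -0.001]
ft_force: [-0.7, 0.3, 0.3]
width: 0.004
grip_force: 0.0
```

Request:
drive_tool(deltas=[[0, 0, 0, 0, 0, 0, 0], [0, 0, 0, 0, 0, 0.012, 0], [0, 0, 0, 0, 0, 0.024, 0], [0, 0, 0, 0, 0, 0.034, 0], [0, 0, 0, 0, 0, 0.04, 0]])

```text
clock: 14.82
position: [526.1, 306.2, 26.7]
eef_rot: [0.001, 1.0, -0.023, -0.001]
ft_force: [0.3, 0.3, -0.0]
width: 0.005
grip_force: 0.0
```

```bash
python3 b.py 4; python3 tip.py
```

```text
box x,y,z -0.4 77.9 27.1 yaw -0.045 F [ 0.   0.  -0.2] std [0.3  0.61 0.79 0.   0.43 0.38 0.59] 14.9667
finger px 140 vmax 223 u [265. 273.] front y 317.8 x [520.6 537.6] zmin 51.7
ridge 71 [519.2 274.9  68.2]
```

Request:
drive_tool(deltas=[[0, 0, 0, 0, 0.008, -0.002, 0], [0, 0, 0, 0, 0.016, -0.002, 0], [0, 0, 0, 0, 0.025, -0.002, 0], [0, 0, 0, 0, 0.034, -0.002, 0], [0, 0, 0, 0, 0.043, -0.002, 0]])

```text
clock: 15.48
position: [525.3, 265.3, 31.8]
eef_rot: [-0.001, 1.0, -0.022, 0.0]
ft_force: [-0.1, 2.4, 1.5]
width: 0.006
grip_force: 1.0
```

Request:
drive_tool(deltas=[[0, 0, 0, 0, 0.01, 0, 0], [0, 0, 0, 0, 0.02, 0, 0], [0, 0, 0, 0, 0.03, 0, 0], [0, 0, 0, 0, 0.04, 0, 0], [0, 0, 0, 0, 0.05, 0, 0]])

```text
clock: 15.9
position: [522.8, 214.8, 31.3]
eef_rot: [-0.0, 1.0, -0.022, 0.0]
ft_force: [1.1, 1.7, 2.4]
width: 0.004
grip_force: 1.0
```

Request:
drive_tool(deltas=[[0, 0, 0, 0, 0.003, 0, 0], [0, 0, 0, 0, 0.006, 0, 0], [0, 0, 0, 0, 0.008, 0, 0], [0, 0, 0, 0, 0.01, 0, 0], [0, 0, 0, 0, 0.011, 0, 0]])

```text
clock: 16.32
position: [522.3, 205.0, 31.1]
eef_rot: [-0.0, 1.0, -0.022, -0.0]
ft_force: [1.4, 1.6, -0.6]
width: 0.009
grip_force: 0.8
```

```bash
python3 b.py 4; python3 tip.py
```

```text
box x,y,z 0.3 -24.2 31.1 yaw -0.044 F [ 0.9  1.  -0.1] std [0.07 0.07 0.01 0.   0.45 0.64 0.28] 16.4667
finger px 169 vmax 203 u [261.04 276.96] front y 216.1 x [511.1 547.1] zmin 66.1
ridge 68 [517.5 195.6  67.6]
```

Request:
drive_tool(deltas=[[0, 0, 0, 0, 0.001, 0, 0], [0, 0, 0, 0, 0.002, 0, 0], [0, 0, 0, 0, 0.003, 0, 0], [0, 0, 0, 0, 0.004, 0, 0], [0, 0, 0, 0, 0.005, 0, 0]])

```text
clock: 16.98
position: [521.9, 199.9, 31.2]
eef_rot: [-0.0, 1.0, -0.022, -0.0]
ft_force: [0.1, 1.4, -0.8]
width: 0.01
grip_force: 0.8
```

Request:
drive_tool(deltas=[[0, 0, 0, 0, 0.001, 0, 0], [0, 0, 0, 0, 0.002, 0, 0], [0, 0, 0, 0, 0.002, 0, 0]])

```text
clock: 17.23
position: [521.8, 197.5, 31.2]
eef_rot: [0.0, 1.0, -0.022, -0.0]
ft_force: [-0.6, 0.9, 0.1]
width: 0.006
grip_force: 0.3
```

```bash
python3 b.py 4
```

```text
box x,y,z 0.3 -31.5 31.2 yaw -0.044 F [-0.4  0.3 -0.3] std [0.08 0.01 0.03 0.   0.35 0.47 0.53] 17.3833
```

Request:
drive_tool(deltas=[[0, 0, 0, 0, 0.001, 0, 0], [0, 0, 0, 0, 0.002, 0, 0], [0, 0, 0, 0, 0.003, 0, 0], [0, 0, 0, 0, 0.003, 0, 0]])

```text
clock: 17.77
position: [522.0, 194.8, 31.3]
eef_rot: [-0.0, 1.0, -0.022, 0.0]
ft_force: [0.2, 1.1, -0.4]
width: 0.004
grip_force: 0.5
```

```bash
python3 b.py 4;python3 tip.py
```

```text
box x,y,z 0.5 -34.2 31.3 yaw -0.044 F [ 0.   1.2 -0.5] std [0.   0.02 0.01 0.   0.18 0.12 0.37] 17.9167
finger px 162 vmax 201 u [262. 275.] front y 205.8 x [514.7 544.7] zmin 66.8
ridge 62 [531.7 185.9  67.8]
```

Request:
drive_tool(deltas=[[0, 0, 0, 0, 0.001, 0, 0], [0, 0, 0, 0, 0.002, 0, 0], [0, 0, 0, 0, 0.003, 0, 0], [0, 0, 0, 0, 0.003, 0, 0]])

```text
clock: 18.35
position: [522.0, 194.8, 31.4]
eef_rot: [-0.002, 1.0, -0.021, 0.001]
ft_force: [0.9, 7.6, -4.5]
width: 0.004
grip_force: 3.7
```

```bash
python3 b.py 4;python3 tip.py
```

```text
box x,y,z 0.5 -34.2 31.4 yaw -0.043 F [ 1.2  7.6 -4.4] std [0.01 0.02 0.01 0.   0.19 0.44 0.26] 18.5
finger px 168 vmax 201 u [260.01 275.99] front y 205.7 x [512.8 549.3] zmin 66.1
ridge 64 [529.3 184.9  67. ]
```

The shutter is at its shut stop (7.6 N, no further motion). I'll back off, lift clear and check.

Request:
drive_tool(deltas=[[0, 0, 0, 0, -0.008, 0, 0], [0, 0, 0, 0, -0.012, -0.01, 0], [0, 0, 0, 0, -0.012, -0.05, 0], [0, 0, 0, 0, -0.012, -0.09, 0], [0, 0, 0, 0, -0.012, -0.13, 0]])

```text
clock: 19.02
position: [521.4, 203.6, 163.1]
eef_rot: [0.0, 1.0, -0.022, -0.001]
ft_force: [1.6, 0.3, -0.2]
width: 0.009
grip_force: 0.0
```

Request:
drive_tool(deltas=[[0, 0, 0, 0, 0, -0.02, 0], [0, 0, 0, 0, 0, -0.02, 0], [0, 0, 0, 0, 0, -0.02, 0], [0, 0, 0, 0, 0, -0.02, 0]])

```text
clock: 19.35
position: [521.6, 203.2, 180.7]
eef_rot: [0.001, 1.0, -0.022, -0.001]
ft_force: [-0.8, -0.0, 0.2]
width: 0.003
grip_force: 0.0
```

```bash
python3 b.py 1; python3 - <<'E'
from h import *
p,d=imaging.snapshot("side");X=cloud("side",d)
ok=(d>0)&(abs(X[...,0]-523)<34)&(X[...,1]>150)&(X[...,1]<330)&(X[...,2]>63)&(X[...,2]<74)
print("ridge",ok.sum(),X[ok].mean(0).round(1))
o=np.load("pics/side0.npz")
a=np.hstack([o["p"][170:262,185:305],p[170:262,185:305]])
cv2.imwrite("pics/s5.png",cv2.resize(a,None,fx=3.3,fy=3.3,interpolation=cv2.INTER_CUBIC)[...,::-1])
E
```

```text
box x,y,z -0.2 -25.9 180.7 yaw -0.044 F [-0.8 -0.   0.2] std [0. 0. 0. 0. 0. 0. 0.] 19.35
ridge 82 [523.6 183.7  68. ]
```

View pics/s5.png

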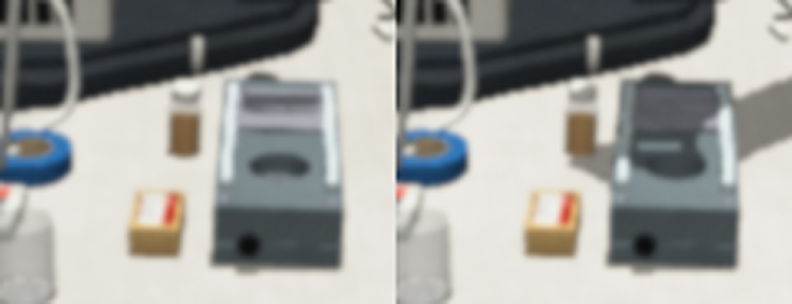

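The before and after views match. The shutter is shut (ridge y≈184), the box and bystanders are in place, and the arm is clear. Handing in.

```bash
python3 -c "
from bench import workorder;print(workorder.finish_job())"
```

```text
the job is handed in; nothing more can be done
None
```

I opened the shutter to its stop, held the reset key down on its stop for about a second and let it go, pushed the shutter fully shut, and handed the job in at about 19 s; no verdict came back, but the last side view showed the shutter shut and the box, vial, gasket box and tape roll in place (the stopper, beaker and stir bar were not checked).

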